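Seat the washed heating block wells-up in the dry-block heater

TASK

The washed aluminium heating block is lying on its side on the blue mat. Put it back into the empty pocket of the white dry-block heater with its open wells (red-banded end) facing up, lowered in gently rather than dropped, so that it stands upright and fully down on the pocket floor, and let go of it. Leave the low block in the heater's other pocket and the white jar where they are.

Things in the scene. Friction and masses are not known exactly. Their poses are not given: they have to be found in the camera images.
- block: Bright aluminium block, 56 mm (its x) x 70 mm (y) x 64 mm (z), about 0.42 kg. Origin: centre of its plain underside; +z points to the face with six open wells (14 mm holes). A red band 12 mm wide runs round the four sides at the wells end. It starts lying on its -y face: +y up, z level, wells facing roughly to the robot's right (world -y), turned up to 0.5 rad either way.
- block_wells (a point): Centre of the block's wells face, 64 mm along its +z from its origin; axes as the block's.
- block_middle (a point): Middle of the block's bulk, 32 mm along its z from its origin, axes as the block's; its centre of mass lies a few mm from here towards the underside. The 56 mm width along x is the one to grasp: both x faces are flat and free. The block may go into the pocket either way round (half turn about z).
- pocket (a point): Centre of the floor of the heater's empty pocket, the one nearer its control panel. Pocket inside: 66 mm (this point's x) x 82 mm (y), 18 mm deep, so 5 to 6 mm clear all round the upright block; z is up. The floor is 67 mm above the table, the heater's flat top 85 mm.
- heater: White dry-block heater with a blue stripe, fixed, 290 (its x) x 160 (y) x 85 mm high, turned up to 0.3 rad. Origin on the table under it; it reaches 150 mm to -x (control panel in its flat top) and 140 mm to +x. Empty pocket's centre: 20 mm to its -x; the other's: 77 mm to its +x. It stands left or right of the robot's middle, the mat on the other side.
- mat: Blue mat, 200 x 200 x 4 mm, fixed flat on the table; origin at the centre of its underside. The block lies on it.
- low_block: Low aluminium block with a black band and four wells, 56 x 70 x 30 mm, standing in the heater's other pocket, its top 12 mm above the heater's top. To be left alone. Origin: centre of its underside.
- bottle: White jar with a red cap, 64 mm across and 85 mm high, loose, standing far out between the heater and the mat. To be left alone. Origin: centre of its underside.

How it is judged:
By the outcome, as a careful person would: the job done as asked, in the order asked, and still so for the second after the job is handed in, with the robot touching nothing.
It also fails if it takes over 43 s, if anything falls off the work surface, if the arm or the gripper's body presses on something with over 40 N, if the wrist force passes 120 N, or if a joint passes its speed limit or range.

ROBOT

A 7-joint arm with a two-finger parallel gripper is mounted at the origin on the work surface. World frame = base frame: x ahead of the robot, y to its left, z up, the work surface at z = 0. Lengths are in m, angles in rad, forces in N, time in s.
With the tool pointing down it reaches from about 0.35 to 0.9 m from the base axis. Payload 7.2 kg.
Tool frame: the origin (TCP) lies midway between the tips of the shut fingers; the grasp point (between the pads) lies 19 mm behind it; z points along the fingers, y is the direction in which the jaws open and shut (so a half turn about z gives the same grasp; the last joint's range is limited). The gripper opens to 88 mm and grips with 3 to 60 N. Pads are 20 mm wide; open, the fingers measure 115 mm over their backs; the gripper's body (75 mm by 178 mm) begins 61 mm behind the grasp point.
Start: joints at [1.214, 0.411, -0.013, 1.596, 0.006, 1.134, -0.082], TCP at [0.178, -0.599, 0.223] pointing down, gripper open.
Joint ranges: [-2.95, 2.95], [-0.29, 1.99], [-1.47, 1.44], [0.14, 2.54], [-1.03, 4.17], [0.13, 1.85], [-2.86, 2.86]. Speed limits (rad/s): [2.39, 2.39, 3.01, 3.01, 3.14, 3.14, 3.14].

INTERFACE

Orientations are given as a rotation vector (axis times angle).
In Python, from bench import arm gives the robot as it stands.
- The arm moves only by the tool carry_out, never from a script. Its argument "commands" is one flat list of numbers, 7 for each row, row after row: the shift along the tool's x, y, z in m, then the turn, a rotation vector about the tool's x, y, z in rad, then the finger opening in m, from 0 to 0.0878. In form: [x, y, z, ax, ay, az, fingers, x, y, z, ax, ay, az, fingers, ...]. A call has 1 to 12 rows; each row shifts and turns the commanded pose from where the row before left it, along the tool's axes as they then stand; what a row does not reach is not made up. A row lasts 1/10 s, in which the tool goes at most 50 mm and 8.59 degrees, less where a joint would pass 70% of its speed; a pose out of reach is approached as far as the arm can. A call with a gripper value outside its range is refused whole. The fingers move at their own pace and stop on an object; "squeeze" is the grip in N (left out, the last holds). Time passes only in rows, so rows that do not move let the fingers close. It gives the time, the measured TCP pose, the force and the opening at its end, in the units of the state.
- arm.get_obs(): the state, without advancing time (a new reading comes with each control period).
- arm.camera(name): name is "scene" or "side" or "wrist"; returns a dict with "color" (400x640x3 uint8, red, green, blue), "fx", "fy", "cx", "cy" (pixels), "view" (4x4, takes a point from world to camera coordinates). Camera axes: x right, y down, z forward; pixel columns grow to the right and rows downward; lengths in m; the calibration is good to about 2 mm. The wrist camera is an equidistant fisheye: a pixel r from the principal point sees the ray r / f radians off the axis. A picture is of the moment at which its call begins. There is no depth.
- arm.hand_in(): hands the job in, once; it reports no verdict.
The state is a dict: "time_s": time; "joint_positions": joint angles; "joint_velocities": joint speeds; "tau": joint torques, N m; "tcp_pos": TCP position; "ee_rot": TCP orientation; "wrist_force": force on the tool from outside, world axes, zero at the start; "ft_torque": the same for the moment, N m; "gripper_width": opening from 0.0 (shut) to 1.0 (fully open).
Only numpy, scipy, OpenCV 4.12 (cv2) and the standard library are available. Lean on these libraries where they do the work, as an engineer would, in place of code of your own. Each camera call takes 0.05 s, during which the arm holds its last target.

## Working session

There is one attempt and no reset: what is moved stays moved. The work goes in short steps, Python scripts to look and compute and a tool call to move; the robot and the scene stay as the last step left them, time stands still between calls to the robot, and variables do not carry over. Pictures are saved under pics/ and viewed, and the job is handed in when it is done.

Besides the shell and the picture viewer there is one more tool, called as name(argument=value, ...), one argument or row to a line, values as JSON. carry_out: Moves the arm, as the interface text tells. Its arguments: {"type":"object","properties":{"commands":{"type":"array","items":{"type":"number"}},"squeeze":{"type":"number"}},"required":["commands"]}

```bash
mkdir -p pics; ls; python3 - <<'E'
from bench import arm
import cv2
o=arm.get_obs()
for k,v in o.items(): print(k,v)
for n in ["scene","side","wrist"]:
    c=arm.camera(n); cv2.imwrite(f"pics/{n}0.png",c["color"][:,:,::-1]); print(n,c["fx"],c["fy"],c["cx"],c["cy"]); print(c["view"].round(4) if hasattr(c["view"],'round') else c["view"])
E
```

```text
pics
time_s 0.0
joint_positions [ 1.21380584  0.41191377 -0.0127179   1.597034    0.00560862  1.13426969
 -0.08221585]
joint_velocities [ 0.00012956 -0.00024848 -0.00085519  0.00152334 -0.00057401  0.00018822
 -0.00038217]
tau [-7.79177572e-05 -5.87947404e+01  6.42599557e-01 -2.91074878e+01
 -5.35961206e-02  1.81614765e-02  1.09719535e-04]
tcp_pos [ 0.17781576 -0.59865584  0.22180451]
ee_rot [-3.10735922e+00 -4.51860693e-01  5.41012666e-04]
wrist_force [ 0.66212269 -1.13923522  0.26088815]
ft_torque [ 0.03794256  0.00631966 -0.02089674]
gripper_width 0.9987643108016008
scene 518.7040852537083 518.7040852537083 315.9224604336974 199.01544656229038
[[-0.8797  0.475  -0.0206  0.5471]
 [ 0.3549  0.6273 -0.6932 -0.161 ]
 [-0.3164 -0.6171 -0.7204  1.2266]
 [ 0.      0.      0.      1.    ]]
side 368.21023608619436 368.21023608619436 323.6930456767848 193.7185287960948
[[-0.8871 -0.4611 -0.0205  0.5588]
 [-0.2125  0.4474 -0.8687  0.1868]
 [ 0.4097 -0.7663 -0.4949  0.4284]
 [ 0.      0.      0.      1.    ]]
wrist 309.70691628693146 309.70691628693146 319.591434878333 200.30089059791072
[[ 0.2847 -0.9586 -0.0021 -0.6245]
 [-0.9276 -0.276   0.2518 -0.0302]
 [-0.242  -0.0697 -0.9678  0.3899]
 [ 0.      0.      0.      1.    ]]
```

View pics/scene0.png

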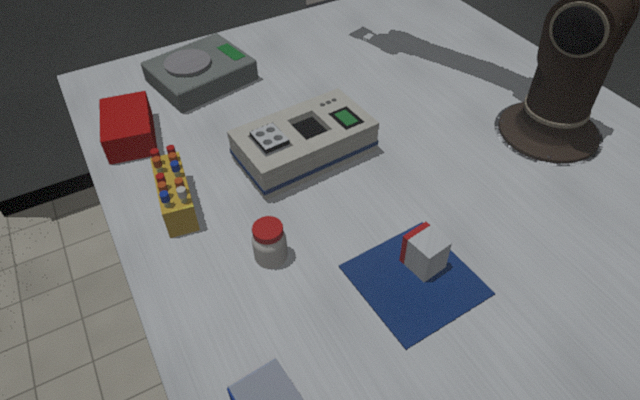

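View pics/side0.png

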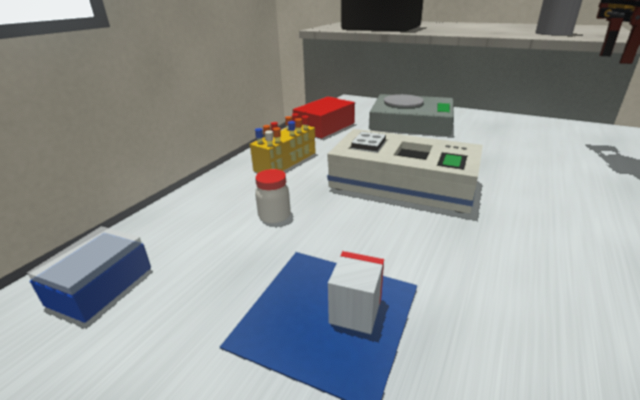

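View pics/wrist0.png

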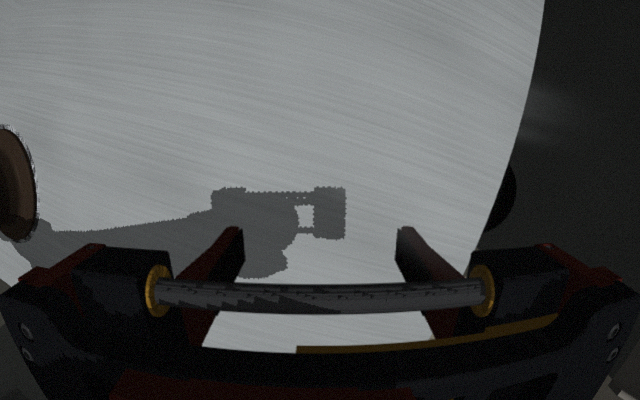

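The scene picture shows the block around (425,250) on the blue mat, with its red-banded end facing the heater. The empty pocket is at about (309,126) and the jar at (269,243). The side view agrees: block (357,290), pocket (414,150). I'll zoom in next to pick corners.

```bash
python3 - <<'E'
import cv2,numpy as np
a=cv2.imread("pics/scene0.png");b=cv2.imread("pics/side0.png")
def z(im,x0,y0,w,h,s): return cv2.resize(im[y0:y0+h,x0:x0+w],None,fx=s,fy=s,interpolation=cv2.INTER_CUBIC)
cv2.imwrite("pics/z1.png",np.hstack([z(a,395,215,65,70,6),z(b,322,245,68,95,420/95)[:420]]))
cv2.imwrite("pics/z2.png",np.vstack([z(a,225,85,160,110,5)[:300*1+250]]))
cv2.imwrite("pics/z3.png",z(b,322,120,166,95,4.8))
E
```

```text
(no output)
```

View pics/z1.png

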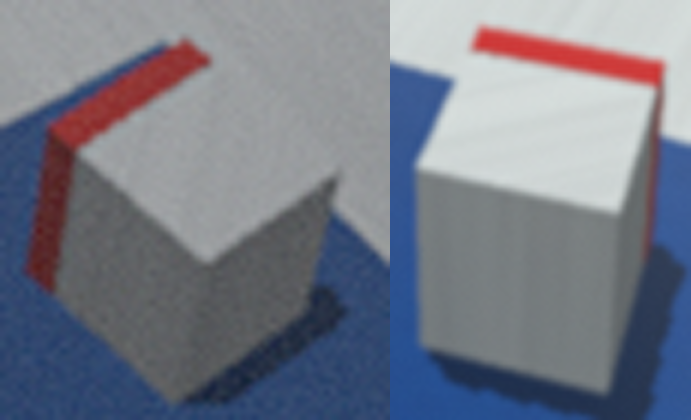

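View pics/z2.png

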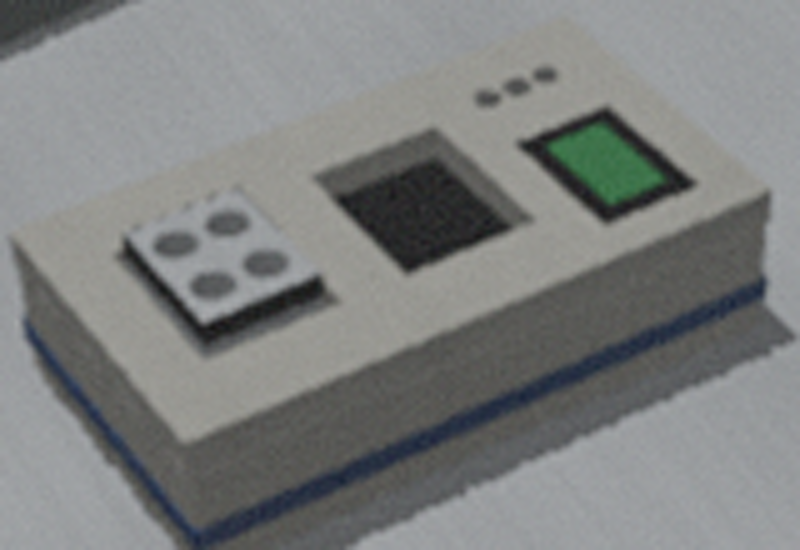

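View pics/z3.png

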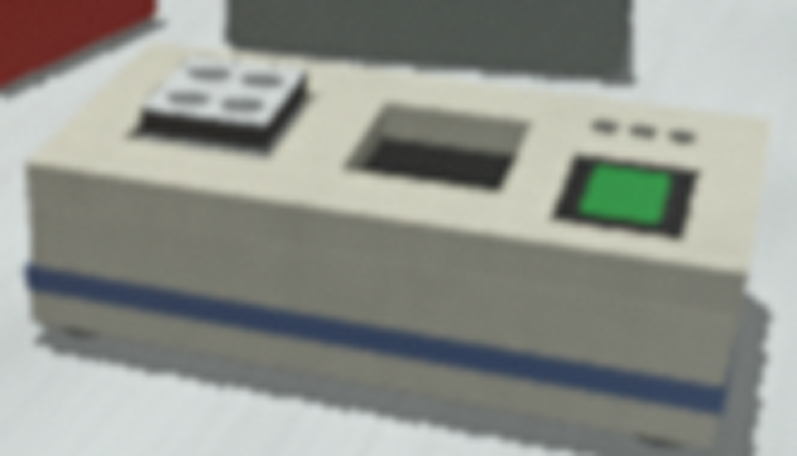

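```bash
cat > h.py <<'E'
import numpy as np
from bench import arm
def ray(c,uv):
    V=np.array(c["view"]);R=V[:3,:3];t=V[:3,3]
    d=np.array([(uv[0]-c["cx"])/c["fx"],(uv[1]-c["cy"])/c["fy"],1.])
    return -R.T@t, R.T@d
def plane(c,uv,z):
    o,d=ray(c,uv); return o+d*(z-o[2])/d[2]
def proj(c,P):
    V=np.array(c["view"]);p=V[:3,:3]@P+V[:3,3]; return np.array([c["fx"]*p[0]/p[2]+c["cx"],c["fy"]*p[1]/p[2]+c["cy"]])
def quad(c,z,pts,off,s):
    P=np.array([plane(c,((np.array(p)+.5)/s-.5+off),z) for p in pts]); return P
E
python3 - <<'E'
from h import *
S=arm.camera("scene");D=arm.camera("side")
import numpy as np
np.set_printoptions(precision=4,suppress=True)
def rep(n,P):
    e=np.roll(P,-1,0)-P
    print(n,"ctr",P.mean(0)); print(P[:,:2].tolist()); print(" len",np.linalg.norm(e,axis=1)," ang",np.arctan2(e[:,1],e[:,0]))
rep("blkS",quad(S,.074,[(50,130),(184,40),(338,175),(208,263)],(395,215),6))
rep("blkD",quad(D,.074,[(90,27),(275,64),(230,213),(25,170)],(322,245),420/95))
rep("pkS",quad(S,.085,[(315,180),(437,128),(535,218),(408,272)],(225,85),5))
rep("pkD",quad(D,.085,[(388,103),(530,122),(502,190),(345,168)],(322,120),4.8))
rep("htS",quad(S,.085,[(12,238),(560,15),(770,192),(185,443)],(225,85),5))
rep("htD",quad(D,.085,[(28,165),(150,45),(770,120),(745,270)],(322,120),4.8))
E
```

```text
blkS ctr [0.4923 0.1735 0.074 ]
[[0.524528332476514, 0.14662669525415012], [0.4690606182888429, 0.13733450704352346], [0.46175819275377655, 0.2013617434311345], [0.5138444682998173, 0.20875064540470872]]
 len [0.0562 0.0644 0.0526 0.063 ]  ang [-2.9756  1.6844  0.1409 -1.4005]
blkD ctr [0.4914 0.1737 0.074 ]
[[0.5243976195446343, 0.1463729873416414], [0.468360641345616, 0.13824107813013897], [0.45881061515786026, 0.20042858541806996], [0.5141982245207813, 0.20993128554444823]]
 len [0.0566 0.0629 0.0562 0.0644]  ang [-2.9975  1.7232  0.1699 -1.4117]
pkS ctr [ 0.5254 -0.2053  0.085 ]
[[0.5606115081204988, -0.24041619558530525], [0.4964490825094288, -0.2471013600424714], [0.49016996894249415, -0.16931788574854945], [0.5544066713587028, -0.16434714320914456]]
 len [0.0645 0.078  0.0644 0.0763]  ang [-3.0378  1.6513  0.0772 -1.4894]
pkD ctr [ 0.5261 -0.2057  0.085 ]
[[0.5606077463258211, -0.24245942537046516], [0.49759242429370887, -0.24637688429165217], [0.4909320712627868, -0.1696510113368157], [0.555259511612065, -0.16435549777036107]]
 len [0.0631 0.077  0.0645 0.0783]  ang [-3.0795  1.6574  0.0821 -1.5024]
htS ctr [ 0.5422 -0.2036  0.085 ]
[[0.6914376343225902, -0.26905599314344564], [0.4047176652342911, -0.29612168677887174], [0.39301041710255924, -0.13429127484715764], [0.6794659744481653, -0.11482821680812816]]
 len [0.288  0.1623 0.2871 0.1547]  ang [-3.0475  1.643   0.0678 -1.4933]
htD ctr [ 0.5409 -0.2021  0.085 ]
[[0.6772526377244665, -0.11151031373289522], [0.6894644438333739, -0.26873395258131594], [0.4037329386690981, -0.29184961708843016], [0.39317056215480173, -0.13638436936687015]]
 len [0.1577 0.2867 0.1558 0.2852]  ang [-1.4933 -3.0609  1.6386  0.0873]
```

carry_out(
  commands=[0, 0, -0.02, 0, 0, -0.12, 0.0878, 0, 0, -0.02, 0, 0, -0.12, 0.0878, 0, 0, -0.02, 0, 0, -0.12, 0.0878, 0, 0, -0.02, 0, 0, -0.12, 0.0878, 0, 0, -0.02, 0, 0, -0.12, 0.0878, 0, 0, -0.02, 0, 0, -0.12, 0.0878, 0, 0, 0, 0, 0, -0.12, 0.0878, 0, 0, 0, 0, 0, -0.12, 0.0878, 0, 0, 0, 0, 0, -0.12, 0.0878, 0, 0, 0, 0, 0, -0.12, 0.0878, 0, 0, 0, 0, 0, -0.12, 0.0878, 0, 0, 0, 0, 0, -0.11, 0.0878],
  squeeze=40,
)

```text
time_s: 1.45
tcp_pos: [0.1779, -0.599, 0.3425]
ee_rot: [-2.045, -2.384, -0.0]
wrist_force: [-0.6, 0.6, 0.3]
gripper_width: 0.997
```

```bash
cat >> h.py <<'E'
import json
from scipy.spatial.transform import Rotation as Ro
def log():
    o=arm.get_obs(); open("log.jsonl","a").write(json.dumps([list(map(float,o["joint_positions"])),list(map(float,o["tcp_pos"])),list(map(float,o["ee_rot"]))])+"\n")
    R=Ro.from_rotvec(o["ee_rot"]).as_matrix()
    print("t",round(o["time_s"],2),"q",np.round(o["joint_positions"],3),"tcp",np.round(o["tcp_pos"],4),"F",np.round(o["wrist_force"],1),"w",round(o["gripper_width"],3))
    print("toolx",R[:,0].round(3),"y",R[:,1].round(4),"z",R[:,2].round(3)); return o,R
E
echo '[[1.21380584,0.41191377,-0.0127179,1.597034,0.00560862,1.13426969,-0.08221585],[0.17781576,-0.59865584,0.22180451],[-3.10735922,-0.451860693,0.000541012666]]'>log.jsonl
python3 -c "from h import *;log()"
```

```text
t 1.45 q [ 1.391  0.357 -0.263  1.405  0.092  1.392  1.281] tcp [ 0.1779 -0.599   0.3425] F [-0.6  0.6  0.3] w 0.997
toolx [-0.152  0.988  0.   ] y [ 0.9884  0.1522 -0.    ] z [-0.  0. -1.]
```

carry_out(
  commands=[0.04, 0.0245, 0, 0, 0, 0, 0.0878, 0.04, 0.0245, 0, 0, 0, 0, 0.0878, 0.04, 0.0245, 0, 0, 0, 0, 0.0878, 0.04, 0.0245, 0, 0, 0, 0, 0.0878, 0.04, 0.0245, 0, 0, 0, 0, 0.0878, 0.04, 0.0245, 0, 0, 0, 0, 0.0878, 0.04, 0.0245, 0, 0, 0, 0, 0.0878],
)

```text
time_s: 2.15
tcp_pos: [0.3066, -0.295, 0.3427]
ee_rot: [2.051, 2.379, -0.001]
wrist_force: [1.7, -0.6, 0.8]
gripper_width: 0.996
```

```bash
python3 -c "from h import *;log()"
```

```text
t 2.15 q [ 1.138e+00 -2.000e-03 -4.770e-01  1.832e+00 -1.000e-03  1.312e+00
  8.080e-01] tcp [ 0.3066 -0.295   0.3427] F [ 1.7 -0.6  0.8] w 0.996
toolx [-0.147  0.989 -0.001] y [ 9.891e-01  1.473e-01 -1.000e-04] z [ 0.    -0.001 -1.   ]
```

carry_out(
  commands=[0.04, 0.0245, 0, 0, 0, 0, 0.0878, 0.04, 0.0245, 0, 0, 0, 0, 0.0878, 0.04, 0.0245, 0, 0, 0, 0, 0.0878, 0.04, 0.0245, 0, 0, 0, 0, 0.0878, 0.04, 0.0245, 0, 0, 0, 0, 0.0878, 0.04, 0.0245, 0, 0, 0, 0, 0.0878, 0.04, 0.0245, 0, 0, 0, 0, 0.0878],
)

```text
time_s: 2.85
tcp_pos: [0.4349, 0.0071, 0.343]
ee_rot: [2.051, 2.378, -0.0]
wrist_force: [0.1, -0.3, -0.5]
gripper_width: 1.004
```

```bash
python3 -c "from h import *;log()"
```

```text
t 2.85 q [ 0.762  0.049 -0.903  1.795  0.041  1.315 -0.004] tcp [0.4349 0.0071 0.343 ] F [ 0.1 -0.3 -0.5] w 1.004
toolx [-0.147  0.989 -0.001] y [0.9892 0.1468 0.001 ] z [ 0.001 -0.001 -1.   ]
```

```bash
cat > fk.py <<'E'
import numpy as np, json, itertools
from scipy.optimize import least_squares
from scipy.spatial.transform import Rotation as Ro
L=[json.loads(l) for l in open("log.jsonl")]
def fk(q,p):
    # p: s1,s3,s5,s7 signs handled outside; p=[a0,d1,L1,e1,L2,e2,off6,Lt,a7]
    sg,p=p
    T=Ro.from_euler('z',p[0]+sg[0]*q[0]); pos=np.array([0,0,p[1]])
    T=T*Ro.from_euler('y',q[1]); 
    T2=T*Ro.from_euler('z',sg[1]*q[2]); pos=pos+T2.apply([p[3],0,p[2]])
    T=T2*Ro.from_euler('y',q[3])*Ro.from_euler('z',sg[2]*q[4]); pos=pos+T.apply([p[5],0,p[4]])
    T=T*Ro.from_euler('y',q[5]); pos=pos+T.apply([p[6],0,p[7]])
    T=T*Ro.from_euler('z',sg[3]*q[6]+p[8])
    return pos,T
def res(p,sg):
    r=[]
    for q,t,rv in L:
        a,T=fk(q,(sg,p)); r+=list(a-t); r+=list(0.3*(T.inv()*Ro.from_rotvec(rv)).as_rotvec())
    r+=list(1e-4*(np.array(p)-p0))
    return r
p0=np.array([0,.35,.35,0,.35,0,0,.3,0])
if __name__=="__main__":
  for sg in itertools.product([1,-1],repeat=4):
    for a7 in (0,1.57,3.14,-1.57):
      x=p0.copy();x[8]=a7
      s=least_squares(res,x,args=(sg,)); 
      if s.cost<1e-3: print(sg,a7,s.cost,s.x.round(4))
E
python3 fk.py
```

```text
(-1, -1, -1, -1) 0 0.00010664613790193183 [-7.9700e-02  1.1853e+00  5.7210e-01 -5.7000e-03  4.4050e-01 -1.0600e-02
  1.2000e-03  1.3126e+00  1.4911e+00]
(-1, -1, -1, -1) 1.57 0.00010664613790193524 [-7.9700e-02  1.1853e+00  5.7210e-01 -5.7000e-03  4.4050e-01 -1.0600e-02
  1.2000e-03  1.3126e+00  1.4911e+00]
(-1, -1, -1, -1) 3.14 0.00010664613790198773 [-7.9700e-02  1.1853e+00  5.7210e-01 -5.7000e-03  4.4050e-01 -1.0600e-02
  1.2000e-03  1.3126e+00  1.4911e+00]
(-1, -1, -1, -1) -1.57 0.00010664613790204113 [-7.9700e-02  1.1853e+00  5.7210e-01 -5.7000e-03  4.4050e-01 -1.0600e-02
  1.2000e-03  1.3126e+00  1.4911e+00]
```

carry_out(
  commands=[0, 0, 0, 0, 0.1, 0, 0.0878, 0, 0, 0, 0, 0.1, 0, 0.0878, 0, 0, 0, 0, 0.1, 0, 0.0878, 0, 0, 0, 0, 0.1, 0, 0.0878],
)

```text
time_s: 3.25
tcp_pos: [0.4349, 0.0054, 0.3431]
ee_rot: [-1.836, -2.131, -0.377]
wrist_force: [-0.7, 0.6, -0.2]
gripper_width: 0.999
```

```bash
python3 -c "from h import *;log()"
```

```text
t 3.25 q [ 0.925  0.156 -0.822  1.77  -0.281  1.375  0.321] tcp [0.4349 0.0054 0.3431] F [-0.7  0.6 -0.2] w 0.999
toolx [-0.136  0.91   0.392] y [0.989  0.1476 0.0013] z [-0.057  0.388 -0.92 ]
```

carry_out(
  commands=[0, 0, 0, 0, 0.1, 0, 0.0878, 0, 0, 0, 0, 0.1, 0, 0.0878, 0, 0, 0, 0, 0.1, 0, 0.0878, 0, 0, 0, 0, 0.1, 0, 0.0878],
)

```text
time_s: 3.65
tcp_pos: [0.4349, 0.0048, 0.3428]
ee_rot: [-1.599, -1.854, -0.68]
wrist_force: [-0.4, -0.2, -0.4]
gripper_width: 0.999
```

```bash
python3 -c "from h import *;log()"; python3 fk.py
```

```text
t 3.65 q [ 1.034  0.354 -0.804  1.761 -0.487  1.47   0.503] tcp [0.4349 0.0048 0.3428] F [-0.4 -0.2 -0.4] w 0.999
toolx [-0.102  0.687  0.72 ] y [9.892e-01 1.464e-01 7.000e-04] z [-0.105  0.712 -0.694]
(-1, -1, -1, -1) 0 0.0004832295582889892 [-0.0758  0.2491  0.5636 -0.0174  0.4167 -0.0577 -0.0179  0.423   1.4999]
(-1, -1, -1, -1) 1.57 0.0004832295582889902 [-0.0758  0.2491  0.5636 -0.0174  0.4167 -0.0577 -0.0179  0.423   1.4999]
(-1, -1, -1, -1) 3.14 0.00048322955828898547 [-0.0758  0.2491  0.5636 -0.0174  0.4167 -0.0577 -0.0179  0.423   1.4999]
(-1, -1, -1, -1) -1.57 0.00048322955828898574 [-0.0758  0.2491  0.5636 -0.0174  0.4167 -0.0577 -0.0179  0.423   1.4999]
```

```bash
cat > fk2.py <<'E'
import numpy as np, json
from scipy.optimize import least_squares
from scipy.spatial.transform import Rotation as Ro
L=[json.loads(l) for l in open("log.jsonl")]
ax='zyzyzyz'; sg=[-1,1,-1,1,-1,1,-1]
def fk(q,p):
    o=p[:7]; l=p[7:].reshape(4,3)
    T=Ro.identity(); pos=np.array([0,0,l[0,2]])
    for i in range(7):
        T=T*Ro.from_euler(ax[i],sg[i]*q[i]+o[i])
        if i==2: pos=pos+T.apply(l[1])
        if i==4: pos=pos+T.apply(l[2])
        if i==6: pos=pos+T.apply([0,0,l[3,2]])
        if i==5: pos=pos+T.apply([l[3,0],l[3,1],0])
    return pos,T
p0=np.array([0,0,0,0,0,0,1.5, 0,0,.3, 0,0,.5, 0,0,.42, 0,0,.4])
def res(p):
    r=[]
    for q,t,rv in L:
        a,T=fk(q,p); r+=list(a-t); r+=list((T.inv()*Ro.from_rotvec(rv)).as_rotvec())
    return r+list(1e-3*(p-p0))
def fit():
    s=least_squares(res,p0); return s.x,s
if __name__=="__main__":
    x,s=fit(); print(s.cost,x[:7].round(3)); print(x[7:].reshape(4,3).round(4)); print(np.array(res(x))[:6*len(L)].reshape(-1,6).round(4))
E
python3 fk2.py
```

```text
7.499938256129366e-05 [-1.000e-03 -1.000e-03 -1.000e-03  2.000e-03  1.000e-03 -1.000e-03
  1.569e+00]
[[ 0.     -0.      0.2667]
 [-0.0096 -0.0329  0.5676]
 [-0.0275 -0.0049  0.4508]
 [ 0.0142 -0.0049  0.4022]]
[[ 0.0044  0.0014  0.0001 -0.0001 -0.0001 -0.    ]
 [-0.0001  0.0021  0.0006 -0.     -0.0002  0.0002]
 [-0.0033  0.0051  0.0002 -0.0001 -0.0002 -0.    ]
 [ 0.0059 -0.0066 -0.0001 -0.0005  0.0003  0.    ]
 [ 0.002  -0.0009 -0.0015  0.0002  0.0002 -0.0002]
 [ 0.0007  0.0006  0.0008  0.0008  0.0002 -0.    ]]
```

```bash
cat > ik.py <<'E'
from fk2 import *
x,_=fit()
lo=np.array([-2.95,-.29,-1.47,.14,-1.03,.13,-2.86]);hi=np.array([2.95,1.99,1.44,2.54,4.17,1.85,2.86])
def ik(pos,R,q0,m=.1):
    R=Ro.from_matrix(R)
    f=lambda q:np.r_[10*(fk(q,x)[0]-pos),3*(R.inv()*fk(q,x)[1]).as_rotvec(),0.003*(q-q0)]
    s=least_squares(f,np.clip(q0,lo+m+.01,hi-m-.01),bounds=(lo+m,hi-m)); r=s.fun[:6]; return s.x,np.linalg.norm(r[:3])/10,np.linalg.norm(r[3:])/3
Z=np.array([0,0,1.])
def Rg(yaw,phi,flip=1):  # grasp: tool z=phi tilt
    ex=np.array([np.cos(yaw),np.sin(yaw),0]); ez=np.array([np.sin(yaw),-np.cos(yaw),0])
    z=-np.sin(phi)*ez-np.cos(phi)*Z; y=flip*ex
    return np.c_[np.cross(y,z),y,z]
def grasp(B,yaw,phi,gz=.046,gy=.003,flip=1):
    ez=np.array([np.sin(yaw),-np.cos(yaw),0]); R=Rg(yaw,phi,flip)
    G=np.r_[B,0.039]+(gz-.032)*ez+gy*Z
    return G+.019*R[:,2],R
def place(P,yaw,phi,gz=.046,gy=.003,flip=1,h=0):
    hx=np.array([np.cos(yaw),np.sin(yaw),0]);hy=np.array([-np.sin(yaw),np.cos(yaw),0])
    z=-np.sin(phi)*Z-np.cos(phi)*hy; y=flip*hx; R=np.c_[np.cross(y,z),y,z]
    G=np.r_[P,.067+h]+gz*Z+gy*hy
    return G+.019*z,R
E
python3 - <<'E'
from ik import *
np.set_printoptions(precision=2,suppress=True)
for flip in (1,-1):
  for d in (30,37,45,52,60):
    q=np.array(L[-1][0]);
    p,R=grasp([.4918,.1736],.152,np.radians(d),flip=flip); out=[]
    seeds=[q,q+[0,0,.5,0,0,0,0],q*[1,1,0,1,-1,1,1],[0,.5,0,1.5,0,1.1,0],[0,.5,0,1.5,1.5,1.1,0],[0,.5,0,1.5,3,1.,0]]
    g=min((ik(p,R,np.array(s)) for s in seeds),key=lambda r:r[1]+r[2])
    for h in (.12,0):
      p2,R2=place([.526,-.205],.08,np.radians(d),flip=flip,h=h)
      b=min((ik(p2,R2,np.array(s)) for s in [g[0]]+seeds),key=lambda r:r[1]+r[2]); out.append(b)
    print(flip,d,*[(a[0],round(a[1],4),round(a[2],3)) for a in [g]+out])
E
```

```text
1 30 (array([ 0.33,  0.58, -0.5 ,  2.06, -0.45,  0.63,  0.42]), np.float64(0.0), np.float64(0.0)) (array([-0.15,  0.48, -0.18,  2.06,  1.14,  1.33, -0.99]), np.float64(0.0), np.float64(0.0)) (array([-0.16,  0.69, -0.17,  2.11,  1.24,  1.25, -1.24]), np.float64(0.0), np.float64(0.0))
1 37 (array([ 0.53,  0.68, -0.69,  2.05, -0.39,  0.64,  0.43]), np.float64(0.0), np.float64(0.0)) (array([-0.08,  0.42, -0.21,  2.04,  1.07,  1.25, -0.87]), np.float64(0.0), np.float64(0.0)) (array([-0.08,  0.62, -0.21,  2.11,  1.2 ,  1.16, -1.14]), np.float64(0.0), np.float64(0.0))
1 45 (array([ 0.62,  0.78, -0.73,  2.03, -0.46,  0.69,  0.55]), np.float64(0.0), np.float64(0.0)) (array([-0.12,  0.35, -0.07,  2.01,  0.93,  1.12, -0.69]), np.float64(0.0), np.float64(0.0)) (array([ 0.01,  0.54, -0.25,  2.1 ,  1.13,  1.06, -1.  ]), np.float64(0.0), np.float64(0.0))
1 52 (array([ 0.69,  0.86, -0.76,  2.01, -0.5 ,  0.74,  0.64]), np.float64(0.0), np.float64(0.0)) (array([-0.05,  0.31, -0.09,  1.98,  0.82,  1.06, -0.54]), np.float64(0.0), np.float64(0.0)) (array([ 0.11,  0.49, -0.3 ,  2.09,  1.05,  0.98, -0.86])
[... 1044 characters left out ...]
]), np.float64(0.0), np.float64(0.0)) (array([ 0.44,  0.69, -0.87,  2.1 ,  1.29,  1.41,  2.01]), np.float64(0.0), np.float64(0.0))
-1 52 (array([ 0.29,  0.76, -0.2 ,  1.99, -0.93,  0.97, -2.09]), np.float64(0.0), np.float64(0.0)) (array([ 0.67,  0.48, -1.06,  1.98,  1.07,  1.4 ,  2.36]), np.float64(0.0), np.float64(0.0)) (array([ 0.55,  0.65, -0.92,  2.08,  1.23,  1.31,  2.13]), np.float64(0.0), np.float64(0.0))
-1 60 (array([ 0.4 ,  0.85, -0.28,  1.96, -0.93,  1.04, -2.04]), np.float64(0.0), np.float64(0.0)) (array([ 0.8 ,  0.47, -1.13,  1.94,  0.97,  1.33,  2.49]), np.float64(0.0), np.float64(0.0)) (array([ 0.68,  0.62, -0.99,  2.06,  1.14,  1.21,  2.26]), np.float64(0.0), np.float64(0.0))
```

```bash
cat >> h.py <<'E'
def todo(p,R):
    o,Rc=log(); print("shift in tool axes",(Rc.T@(np.array(p)-o["tcp_pos"])).round(4),"turn",Ro.from_matrix(Rc.T@R).as_rotvec().round(4))
E
python3 - <<'E'
from h import *
from ik import grasp
p,R=grasp([.4918,.1736],.152,.8,gz=.048)
print(p)
todo(p-.08*R[:,2],R)
E
```

```text
[0.49215889 0.17125709 0.02876257]
t 3.65 q [ 1.034  0.354 -0.804  1.761 -0.487  1.47   0.503] tcp [0.4349 0.0048 0.3428] F [-0.4 -0.2 -0.4] w 0.999
toolx [-0.102  0.687  0.72 ] y [9.892e-01 1.464e-01 7.000e-04] z [-0.105  0.712 -0.694]
shift in tool axes [-0.1173  0.0811  0.2506] turn [ 0.0041 -0.0032 -0.003 ]
```

carry_out(
  commands=[-0.0147, 0.0101, 0.0313, 0, 0, 0, 0.0878, -0.0147, 0.0101, 0.0313, 0, 0, 0, 0.0878, -0.0147, 0.0101, 0.0313, 0, 0, 0, 0.0878, -0.0147, 0.0101, 0.0313, 0, 0, 0, 0.0878, -0.0147, 0.0101, 0.0313, 0, 0, 0, 0.0878, -0.0147, 0.0101, 0.0313, 0, 0, 0, 0.0878, -0.0147, 0.0101, 0.0313, 0, 0, 0, 0.0878, -0.0147, 0.0101, 0.0313, 0.004, -0.003, -0.003, 0.0878, 0, 0, 0, 0, 0, 0, 0.0878, 0, 0, 0, 0, 0, 0, 0.0878],
)

```text
time_s: 4.65
tcp_pos: [0.4998, 0.1142, 0.084]
ee_rot: [-1.596, -1.861, -0.671]
wrist_force: [0.6, 0.2, -0.3]
gripper_width: 1.001
```

```bash
python3 - <<'E'
from h import *
from ik import grasp
import cv2
p,R=grasp([.4918,.1736],.152,.8,gz=.048)
todo(p,R)
for n in ["scene","side","wrist"]:
    cv2.imwrite(f"pics/{n}1.png",arm.camera(n)["color"][:,:,::-1])
a=cv2.imread("pics/scene1.png")[130:330,330:530];b=cv2.imread("pics/side1.png")[180:380,260:460]
cv2.imwrite("pics/p1.png",cv2.resize(np.hstack([a,b]),None,fx=2,fy=2))
E
```

```text
t 4.65 q [ 0.706  0.76  -0.738  1.912 -0.387  0.862  0.514] tcp [0.4998 0.1142 0.084 ] F [ 0.6  0.2 -0.3] w 1.001
toolx [-0.106  0.69   0.716] y [ 0.9882  0.1532 -0.0018] z [-0.111  0.707 -0.698]
shift in tool axes [0.0007 0.0013 0.0798] turn [-0.0025  0.0018 -0.    ]
```

View pics/p1.png

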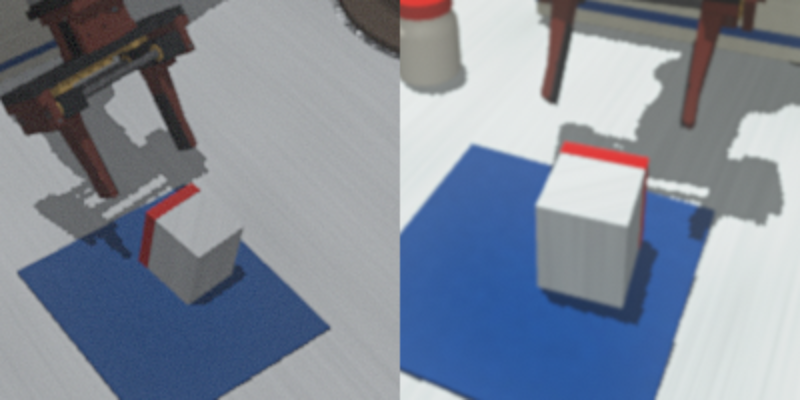

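View pics/wrist1.png

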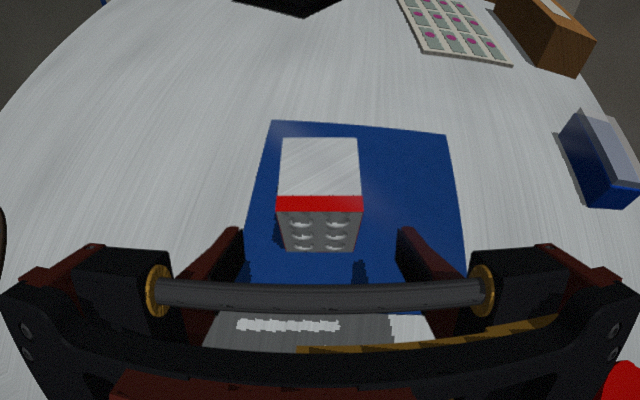

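The wrist view shows the block's wells face centred at u≈320 between the fingers (240 and 400), so the aim is right. I'll go in and close.

carry_out(
  commands=[0, 0, 0.016, 0, 0, 0, 0.0878, 0, 0.001, 0.016, 0, 0, 0, 0.0878, 0, 0, 0.016, 0, 0, 0, 0.0878, 0, 0, 0.016, 0, 0, 0, 0.0878, 0, 0, 0.016, 0, 0, 0, 0.0878, 0, 0, 0, 0, 0, 0, 0.0878],
)

```text
time_s: 5.4
tcp_pos: [0.4919, 0.171, 0.0283]
ee_rot: [-1.596, -1.862, -0.671]
wrist_force: [1.1, -0.3, 0.2]
gripper_width: 0.999
```

carry_out(
  commands=[0, 0, 0, 0, 0, 0, 0.06, 0, 0, 0, 0, 0, 0, 0.057, 0, 0, 0, 0, 0, 0, 0.05, 0, 0, 0, 0, 0, 0, 0.045, 0, 0, 0, 0, 0, 0, 0.045, 0, 0, 0, 0, 0, 0, 0.045, 0, 0, 0, 0, 0, 0, 0.045],
  squeeze=40,
)

```text
time_s: 6.1
tcp_pos: [0.4925, 0.1701, 0.0282]
ee_rot: [-1.598, -1.862, -0.672]
wrist_force: [-2.1, -4.8, 6.7]
gripper_width: 0.641
```

```bash
python3 - <<'E'
from h import *
import cv2
log()
for n in ["scene","side","wrist"]:
    cv2.imwrite(f"pics/{n}2.png",arm.camera(n)["color"][:,:,::-1])
a=cv2.imread("pics/scene2.png")[130:330,330:530];b=cv2.imread("pics/side2.png")[180:380,260:460]
cv2.imwrite("pics/p2.png",cv2.resize(np.hstack([a,b]),None,fx=2,fy=2))
E
```

```text
t 6.1 q [ 0.615  0.852 -0.74   1.964 -0.4    0.683  0.517] tcp [0.4925 0.1701 0.0282] F [-2.1 -4.8  6.7] w 0.641
toolx [-0.106  0.691  0.715] y [ 9.884e-01  1.521e-01 -6.000e-04] z [-0.109  0.707 -0.699]
```

View pics/p2.png

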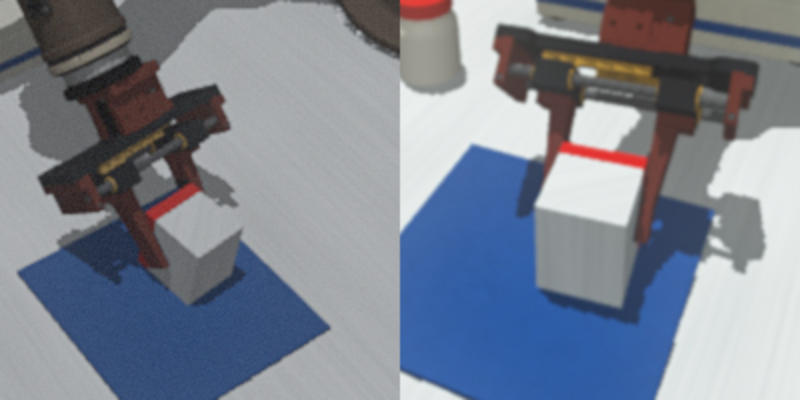

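The block sits between the fingers, and the opening is 56.3 mm (block 56 mm). Now I'll lift it.

carry_out(
  commands=[0.0072, 0, -0.007, 0, 0, 0, 0.045, 0.0072, 0, -0.007, 0, 0, 0, 0.045, 0.0143, 0, -0.014, 0, 0, 0, 0.045, 0.0143, 0, -0.014, 0, 0, 0, 0.045, 0.0215, 0, -0.021, 0, 0, 0, 0.045, 0.0215, 0, -0.021, 0, 0, 0, 0.045, 0.0215, 0, -0.021, 0, 0, 0, 0.045, 0.0215, 0, -0.021, 0, 0, 0, 0.045, 0, 0, 0, 0, 0, 0, 0.045, 0, 0, 0, 0, 0, 0, 0.045],
)

```text
time_s: 7.25
tcp_pos: [0.4922, 0.1703, 0.2079]
ee_rot: [-1.598, -1.864, -0.671]
wrist_force: [-0.8, -0.8, -5.1]
gripper_width: 0.638
```

```bash
python3 - <<'E'
from h import *
import cv2
log()
for n in ["scene","side","wrist"]:
    cv2.imwrite(f"pics/{n}3.png",arm.camera(n)["color"][:,:,::-1])
a=cv2.imread("pics/scene3.png")[80:280,330:530];b=cv2.imread("pics/side3.png")[120:320,260:460]
cv2.imwrite("pics/p3.png",cv2.resize(np.hstack([a,b]),None,fx=2,fy=2))
E
```

```text
t 7.25 q [ 0.693  0.548 -0.833  1.893 -0.481  0.987  0.372] tcp [0.4922 0.1703 0.2079] F [-0.8 -0.8 -5.1] w 0.638
toolx [-0.107  0.692  0.714] y [9.883e-01 1.528e-01 3.000e-04] z [-0.109  0.705 -0.7  ]
```

View pics/p3.png

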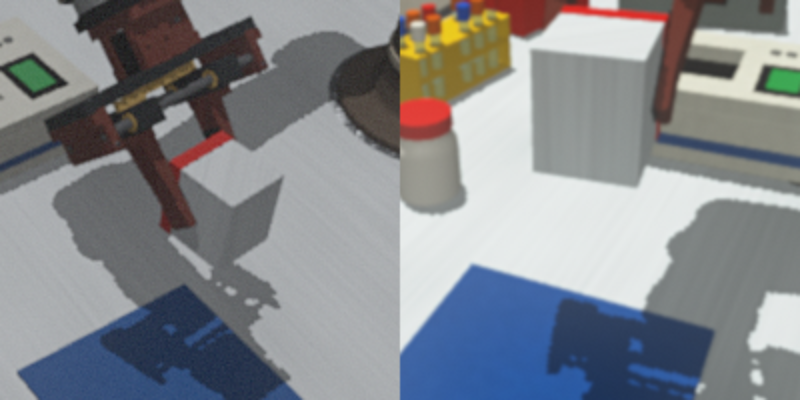

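View pics/wrist3.png

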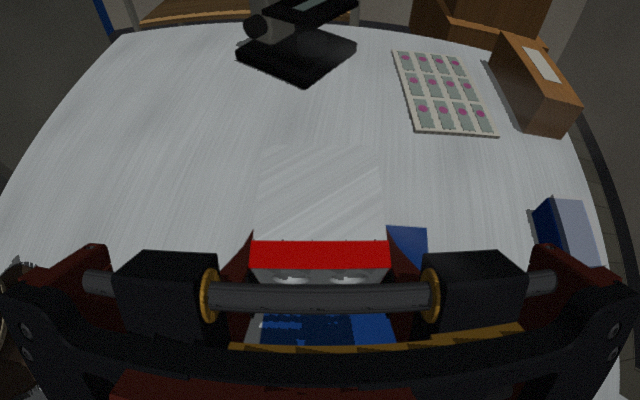

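```bash
python3 - <<'E'
from h import *
from ik import place
o,R=log(); print(R.T@np.array([0.0,-.18,.1]))
print(place([.526,-.205],.08,.8,gz=.048,h=.12))
c=arm.camera("side"); print("bottle base", plane(c,(273,222),0))
E
```

```text
t 7.4 q [ 0.693  0.551 -0.832  1.893 -0.481  0.987  0.372] tcp [0.4916 0.1704 0.2069] F [ 0.4  0.2 -5.1] w 0.634
toolx [-0.105  0.691  0.715] y [ 0.9883  0.1525 -0.0028] z [-0.111  0.707 -0.699]
[-0.05281198 -0.02773715 -0.19708258]
(array([ 0.52681812, -0.21520469,  0.22137023]), array([[-0.05732729,  0.99680171,  0.0556771 ],
       [ 0.71506178,  0.07991469, -0.69447844],
       [-0.69670671,  0.        , -0.71735609]]))
bottle base [0.71568742 0.04094131 0.        ]
```

carry_out(
  commands=[-0.0075, -0.004, -0.028, 0, 0, 0, 0.045, -0.0075, -0.004, -0.028, 0, 0, 0, 0.045, -0.0075, -0.004, -0.028, 0, 0, 0, 0.045, -0.0075, -0.004, -0.028, 0, 0, 0, 0.045, -0.0075, -0.004, -0.028, 0, 0, 0, 0.045, -0.0075, -0.004, -0.028, 0, 0, 0, 0.045, -0.0075, -0.004, -0.028, 0, 0, 0, 0.045, 0, 0, 0, 0, 0, 0, 0.045],
)

```text
time_s: 8.25
tcp_pos: [0.4931, -0.0125, 0.3074]
ee_rot: [-1.604, -1.859, -0.674]
wrist_force: [0.9, -0.5, -4.6]
gripper_width: 0.638
```

carry_out(
  commands=[0, 0, 0, 0, -0.09, 0, 0.045, 0, 0, 0, 0, -0.09, 0, 0.045, 0, 0, 0, 0, -0.09, 0, 0.045, 0, 0, 0, 0, -0.09, 0, 0.045, 0, 0, 0, 0, -0.09, 0, 0.045, 0, 0, 0, 0, -0.09, 0, 0.045, 0, 0, 0, 0, -0.09, 0, 0.045, 0, 0, 0, 0, -0.09, 0, 0.045, 0, 0, 0, 0, -0.09, 0, 0.045, 0, 0, 0, 0, 0, 0, 0.045],
)

```text
time_s: 9.25
tcp_pos: [0.4907, -0.0043, 0.307]
ee_rot: [2.031, 2.386, -0.015]
wrist_force: [-0.7, -0.1, -4.6]
gripper_width: 0.635
```

```bash
python3 - <<'E'
from h import *
from ik import place
p,R=place([.526,-.205],.08,.8,gz=.048,h=.12)
todo(p,R)
E
```

```text
t 9.25 q [ 0.56   0.185 -0.751  1.752  0.145  1.259 -0.068] tcp [ 0.4907 -0.0043  0.307 ] F [-0.7 -0.1 -4.6] w 0.635
toolx [-0.159  0.987 -0.012] y [ 0.9872  0.1594 -0.0019] z [ 0.    -0.013 -1.   ]
shift in tool axes [-0.2129  0.0022  0.0883] turn [ 0.0295 -0.7579  0.0766]
```

carry_out(
  commands=[0, 0, 0, 0.0037, -0.0947, 0.0096, 0.045, 0, 0, 0, 0.0037, -0.0947, 0.0096, 0.045, 0, 0, 0, 0.0037, -0.0947, 0.0096, 0.045, 0, 0, 0, 0.0037, -0.0947, 0.0096, 0.045, 0, 0, 0, 0.0037, -0.0947, 0.0096, 0.045, 0, 0, 0, 0.0037, -0.0947, 0.0096, 0.045, 0, 0, 0, 0.0037, -0.0947, 0.0096, 0.045, 0, 0, 0, 0.0037, -0.0947, 0.0096, 0.045, 0, 0, 0, 0, 0, 0, 0.045],
)

```text
time_s: 10.15
tcp_pos: [0.4906, -0.0068, 0.3039]
ee_rot: [1.693, 1.832, -0.694]
wrist_force: [0.2, 0.2, -5.3]
gripper_width: 0.636
```

```bash
python3 - <<'E'
from h import *
from ik import place
p,R=place([.526,-.205],.08,.8,gz=.048,h=.10)
todo(p,R)
import cv2
for n in ["scene","side"]:
    cv2.imwrite(f"pics/{n}4.png",arm.camera(n)["color"][:,:,::-1])
a=cv2.imread("pics/scene4.png")[:,200:600];b=cv2.imread("pics/side4.png")[:,200:600]
cv2.imwrite("pics/p4.png",np.hstack([a,b]))
E
```

```text
t 10.15 q [ 0.017  0.364 -0.731  1.809  0.811  1.642 -0.857] tcp [ 0.4906 -0.0068  0.3039] F [ 0.2  0.2 -5.3] w 0.636
toolx [-0.06   0.716 -0.695] y [ 0.9971  0.0755 -0.0081] z [ 0.047 -0.694 -0.719]
shift in tool axes [-0.0801  0.0212  0.22  ] turn [-0.0089 -0.0018  0.0025]
```

View pics/p4.png

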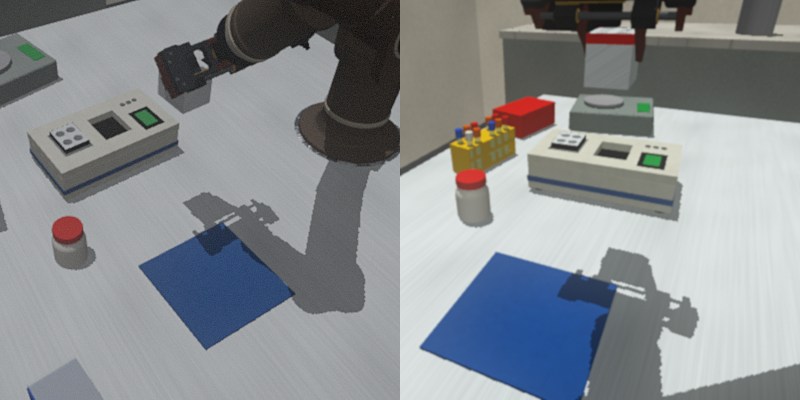

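The block is now upright with the red band up (side view, around (610,60)). Next I'll move over the pocket.

carry_out(
  commands=[-0.01, 0.0026, 0.0275, 0, 0, 0, 0.045, -0.01, 0.0026, 0.0275, 0, 0, 0, 0.045, -0.01, 0.0026, 0.0275, 0, 0, 0, 0.045, -0.01, 0.0026, 0.0275, 0, 0, 0, 0.045, -0.01, 0.0026, 0.0275, 0, 0, 0, 0.045, -0.01, 0.0026, 0.0275, 0, 0, 0, 0.045, -0.01, 0.0026, 0.0275, 0, 0, 0, 0.045, -0.01, 0.0026, 0.0275, -0.009, -0.002, 0.002, 0.045, 0, 0, 0, 0, 0, 0, 0.045, 0, 0, 0, 0, 0, 0, 0.045],
)

```text
time_s: 11.25
tcp_pos: [0.527, -0.2188, 0.2058]
ee_rot: [1.696, 1.819, -0.679]
wrist_force: [0.9, 0.4, -3.0]
gripper_width: 0.634
```

```bash
python3 - <<'E'
from h import *
from ik import place
p,R=place([.526,-.205],.08,.8,gz=.048,h=.10)
todo(p,R)
import cv2
for n in ["scene","side","wrist"]:
    cv2.imwrite(f"pics/{n}5.png",arm.camera(n)["color"][:,:,::-1])
a=cv2.imread("pics/scene5.png")[20:180,220:400];b=cv2.imread("pics/side5.png")[40:200,320:500]
cv2.imwrite("pics/p5a.png",cv2.resize(a,None,fx=4,fy=3.75,interpolation=2))
cv2.imwrite("pics/p5b.png",cv2.resize(b,None,fx=4,fy=3.75,interpolation=2))
E
```

```text
t 11.25 q [ 0.312  0.421 -0.584  1.973  1.062  1.266 -0.769] tcp [ 0.527  -0.2188  0.2058] F [ 0.9  0.4 -3. ] w 0.634
toolx [-0.046  0.716 -0.697] y [0.9973 0.0732 0.0088] z [ 0.057 -0.695 -0.717]
shift in tool axes [0.0056 0.     0.0006] turn [ 0.0016  0.0002 -0.011 ]
```

View pics/p5a.png

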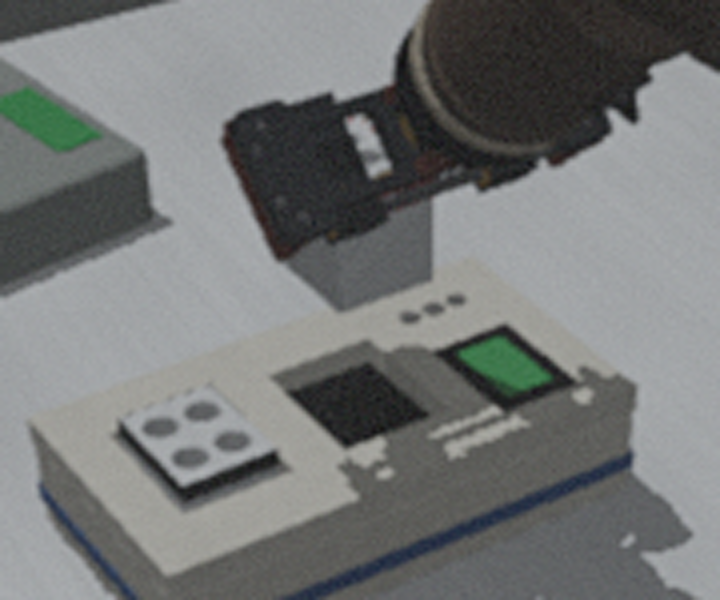

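View pics/p5b.png

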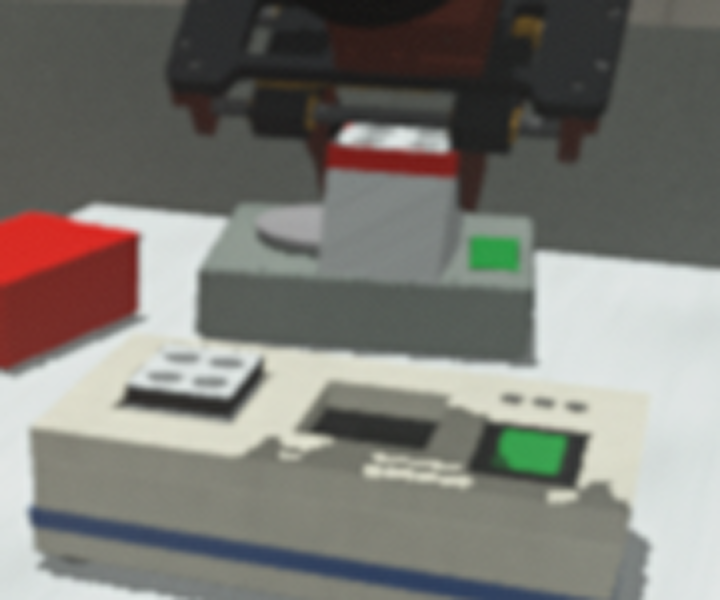

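View pics/wrist5.png

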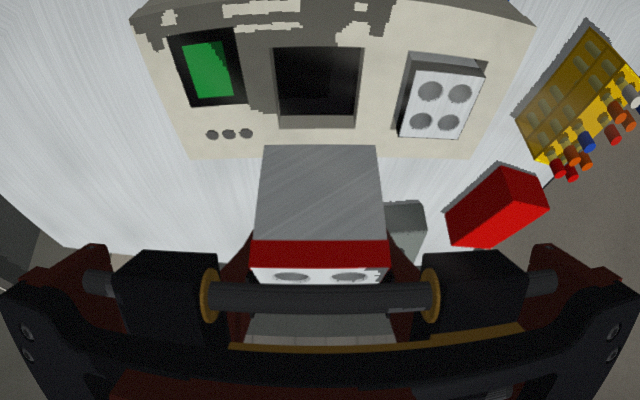

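```bash
python3 - <<'E'
from h import *
np.set_printoptions(precision=4,suppress=True)
S=arm.camera("scene");D=arm.camera("side")
f=lambda u,v,o:(((u+.5)/4-.5)+o[0],((v+.5)/3.75-.5)+o[1])
def tri(a,b):
    o1,d1=ray(S,a);o2,d2=ray(D,b);t=np.linalg.lstsq(np.c_[d1,-d2],o2-o1,rcond=None)[0]
    p,q=o1+t[0]*d1,o2+t[1]*d2; return (p+q)/2,np.linalg.norm(p-q)
oS=(220,20);oD=(320,40)
print("corner +x+y",tri(f(343,311,oS),f(320,272,oD)))
print("corner -x+y",tri(f(434,281,oS),f(440,282,oD)))
o=arm.get_obs();R=Ro.from_rotvec(o["ee_rot"]).as_matrix();G=np.array(o["tcp_pos"])-.019*R[:,2]
# expected block frame: y=toolframe-based
hx=R[:,1]; up=np.array([0,0,1.]);hy=np.cross(up,hx)
for sx in(1,-1): print("exp",G-.048*up-.003*hy+sx*.028*hx+.035*hy)
# red-band side left/right vertical edges in side: tilt check
for u,v,u2,v2 in [(320,272,325,178),(440,282,458,178)]:
    print(f(u,v,oD),f(u2,v2,oD))
for sx in(1,-1):
    c=G-.048*up-.003*hy+sx*.028*hx+.035*hy; print(proj(D,c),proj(D,c+.052*up),proj(S,c))
E
```

```text
corner +x+y (array([ 0.5507, -0.1691,  0.1722]), np.float64(0.001997316207637428))
corner -x+y (array([ 0.496 , -0.1733,  0.1715]), np.float64(0.0010805106171343545))
exp [ 0.5527 -0.1689  0.1721]
exp [ 0.4968 -0.1733  0.1715]
(399.625, 112.16666666666667) (400.875, 87.1)
(429.625, 114.83333333333333) (434.125, 87.1)
[398.9214 111.6954] [401.2142  83.8604] [304.4101 103.4486]
[428.9708 115.0046] [432.513   86.4817] [327.8121  94.4112]
```

carry_out(
  commands=[0.0056, 0.001, 0.0006, 0.0016, 0, -0.011, 0.045, 0.007, 0, 0.0072, 0, 0, 0, 0.045, 0.007, 0, 0.0072, 0, 0, 0, 0.045, 0.007, 0, 0.0072, 0, 0, 0, 0.045, 0.007, 0, 0.0072, 0, 0, 0, 0.045, 0.007, 0, 0.0072, 0, 0, 0, 0.045, 0.007, 0, 0.0072, 0, 0, 0, 0.045, 0.007, 0, 0.0072, 0, 0, 0, 0.045, 0, 0, 0, 0, 0, 0, 0.045, 0, 0, 0, 0, 0, 0, 0.045],
)

```text
time_s: 12.5
tcp_pos: [0.5288, -0.2135, 0.1308]
ee_rot: [1.682, 1.831, -0.685]
wrist_force: [-0.5, -0.0, -5.4]
gripper_width: 0.634
```

```bash
python3 - <<'E'
from h import *
from ik import place
p,R=place([.526,-.205],.08,.8,gz=.048,h=.03)
todo(p,R)
import cv2
for n in ["scene","side","wrist"]:
    cv2.imwrite(f"pics/{n}6.png",arm.camera(n)["color"][:,:,::-1])
a=cv2.imread("pics/scene6.png")[40:180,240:400];b=cv2.imread("pics/side6.png")[70:210,330:490]
cv2.imwrite("pics/p6a.png",cv2.resize(a,None,fx=4,fy=4,interpolation=2))
cv2.imwrite("pics/p6b.png",cv2.resize(b,None,fx=4,fy=4,interpolation=2))
E
```

```text
t 12.5 q [ 0.267  0.545 -0.554  2.02   1.159  1.221 -0.922] tcp [ 0.5288 -0.2135  0.1308] F [-0.5 -0.  -5.4] w 0.634
toolx [-0.06   0.713 -0.698] y [ 9.964e-01  8.430e-02 -2.000e-04] z [ 0.059 -0.696 -0.716]
shift in tool axes [-0.0015 -0.0022  0.0007] turn [0.0029 0.0022 0.0033]
```

View pics/p6a.png

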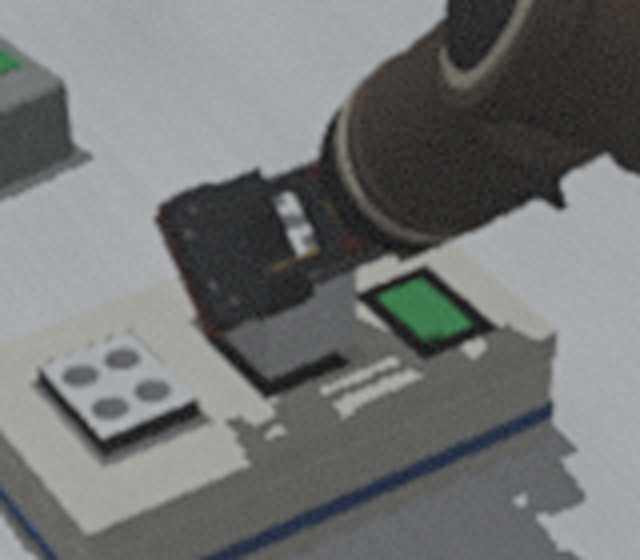

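View pics/p6b.png

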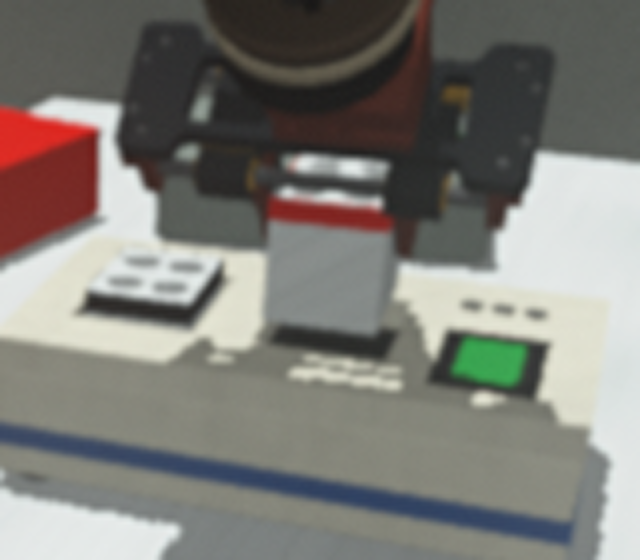

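View pics/wrist6.png

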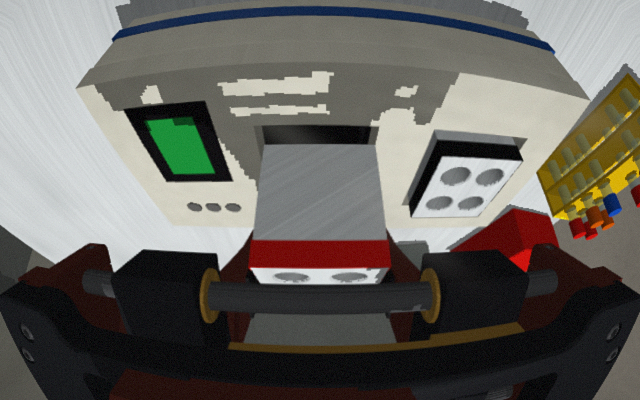

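```bash
python3 - <<'E'
from h import *
np.set_printoptions(precision=4,suppress=True)
S=arm.camera("scene");D=arm.camera("side")
f=lambda u,v,o:(((u+.5)/4-.5)+o[0],((v+.5)/4-.5)+o[1])
def tri(a,b):
    o1,d1=ray(S,a);o2,d2=ray(D,b);t=np.linalg.lstsq(np.c_[d1,-d2],o2-o1,rcond=None)[0]
    p,q=o1+t[0]*d1,o2+t[1]*d2; return (p+q)/2,np.linalg.norm(p-q)
oS=(240,40);oD=(330,70)
a=tri(f(264,378,oS),f(265,325,oD)); b=tri(f(356,345,oS),f(384,335,oD)); print(a,b)
hy=np.array([-.084,.9964,0]); print("centre",(a[0]+b[0])/2-.035*hy)
W=arm.camera("wrist")
def wray(uv):
    V=np.array(W["view"]);d=np.array([uv[0]-W["cx"],uv[1]-W["cy"]]);r=np.linalg.norm(d);th=r/W["fx"]
    c=np.r_[d/r*np.sin(th),np.cos(th)]; o=-V[:3,:3].T@V[:3,3]; return o,V[:3,:3].T@c
def wp(uv,z): o,d=wray(uv); return o+d*(z-o[2])/d[2]
print("wrist: pocket far edge",wp((257,125),.085),wp((379,125),.085)," block bottom",wp((263,144),.099),wp((376,144),.099))
E
```

```text
(array([ 0.5523, -0.1707,  0.0918]), np.float64(0.0015547267670563251)) (array([ 0.4951, -0.1726,  0.0936]), np.float64(0.004143279119736806))
centre [ 0.5267 -0.2065  0.0927]
wrist: pocket far edge [ 0.4931 -0.1679  0.085 ] [ 0.5565 -0.1627  0.085 ]  block bottom [ 0.4979 -0.167   0.099 ] [ 0.5531 -0.1624  0.099 ]
```

```bash
python3 - <<'E'
from h import *
import cv2
np.set_printoptions(precision=4,suppress=True)
W=arm.camera("wrist")
im=W["color"][:,:,::-1][110:160,235:400]; cv2.imwrite("pics/w6z.png",cv2.resize(im,None,fx=4.8,fy=4.8,interpolation=2))
def wray(uv):
    V=np.array(W["view"]);d=np.array([uv[0]-W["cx"],uv[1]-W["cy"]]);r=np.linalg.norm(d);th=r/W["fx"]
    c=np.r_[d/r*np.sin(th),np.cos(th)]; o=-V[:3,:3].T@V[:3,3]; return o,V[:3,:3].T@c
def wp(uv,z): o,d=wray(uv); return o+d*(z-o[2])/d[2]
for z in(.0925,.0945,.0964): print(z,wp((263,144),z),wp((376,144),z))
o,d=wray((320,144));print(o,d)
E
```

```text
0.0925 [ 0.4967 -0.1743  0.0925] [ 0.5554 -0.1694  0.0925]
0.0945 [ 0.497  -0.172   0.0945] [ 0.5547 -0.1673  0.0945]
0.0964 [ 0.4974 -0.1699  0.0964] [ 0.554  -0.1652  0.0964]
[ 0.5159 -0.0523  0.1994] [ 0.0646 -0.7453 -0.6636]
```

View pics/w6z.png

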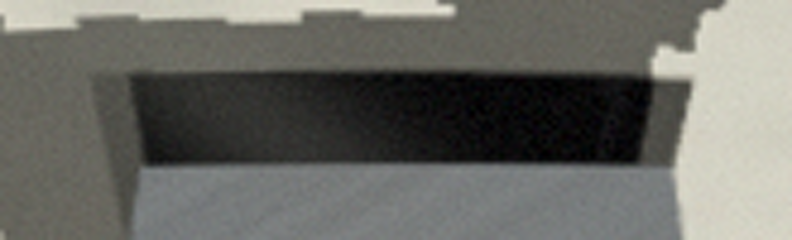

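carry_out(
  commands=[-0.0014, -0.0015, 0.0014, 0, 0, 0, 0.045, 0, 0, 0, 0, 0, 0, 0.045, 0.0028, 0, 0.0029, 0, 0, 0, 0.045, 0.0028, 0, 0.0029, 0, 0, 0, 0.045, 0.0028, 0, 0.0029, 0, 0, 0, 0.045, 0.0028, 0, 0.0029, 0, 0, 0, 0.045, 0, 0, 0, 0, 0, 0, 0.045],
)

```text
time_s: 13.55
tcp_pos: [0.5272, -0.2157, 0.1141]
ee_rot: [1.683, 1.832, -0.686]
wrist_force: [-0.1, -0.4, -5.5]
gripper_width: 0.639
```

```bash
python3 - <<'E'
from h import *
from ik import place
p,R=place([.526,-.205],.08,.8,gz=.048,h=.0)
todo(p,R)
import cv2
W=arm.camera("wrist");cv2.imwrite("pics/wrist7.png",W["color"][:,:,::-1])
a=arm.camera("scene")["color"][:,:,::-1][40:180,240:400];b=arm.camera("side")["color"][:,:,::-1][70:210,330:490]
cv2.imwrite("pics/p7.png",cv2.resize(np.hstack([a,b]),None,fx=2.5,fy=4,interpolation=2))
cv2.imwrite("pics/w7.png",cv2.resize(W["color"][:,:,::-1][100:200,220:420],None,fx=4,fy=4,interpolation=2))
E
```

```text
t 13.55 q [ 0.263  0.571 -0.544  2.031  1.183  1.207 -0.956] tcp [ 0.5272 -0.2157  0.1141] F [-0.1 -0.4 -5.5] w 0.639
toolx [-0.061  0.713 -0.698] y [ 9.964e-01  8.430e-02 -9.000e-04] z [ 0.058 -0.696 -0.716]
shift in tool axes [ 0.0092 -0.0003  0.0088] turn [0.0024 0.002  0.0038]
```

View pics/p7.png

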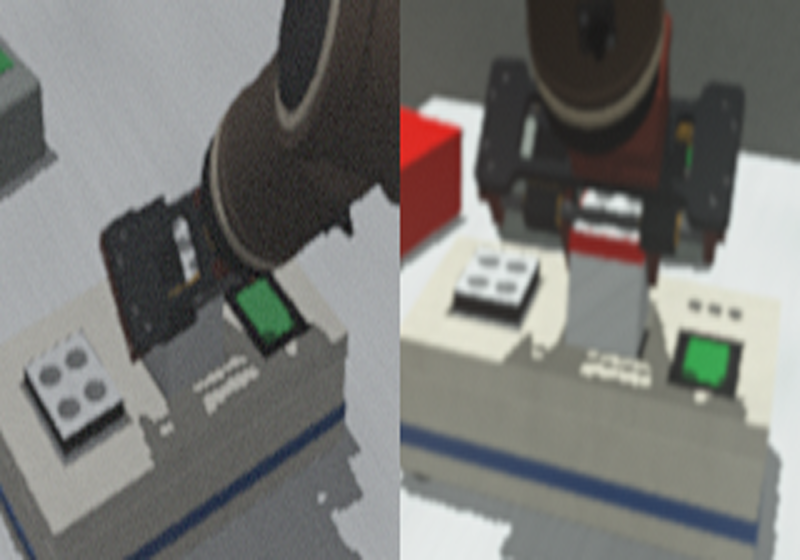

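View pics/w7.png

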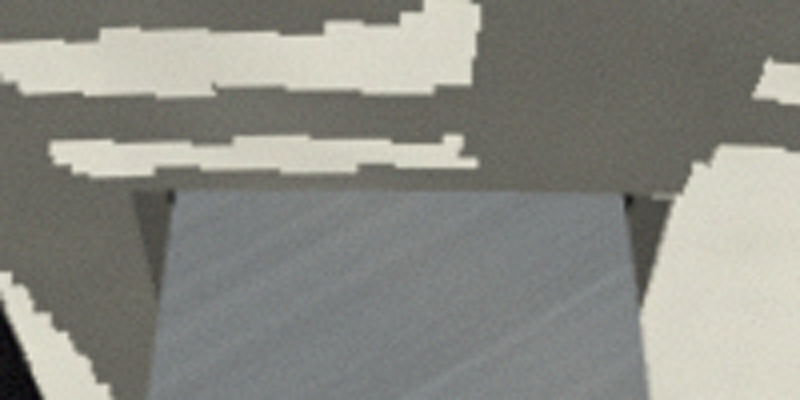

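The block is centred and already inside the rim: side gaps are about 40 and 50 px in the enlarged wrist view, with no added force. I'll lower it slowly.

carry_out(
  commands=[0.0014, 0, 0.0014, 0, 0, 0, 0.045, 0.0014, 0, 0.0014, 0, 0, 0, 0.045, 0.0014, 0, 0.0014, 0, 0, 0, 0.045, 0.0014, 0, 0.0014, 0, 0, 0, 0.045, 0.0014, 0, 0.0014, 0, 0, 0, 0.045, 0, 0, 0, 0, 0, 0, 0.045],
)

```text
time_s: 14.3
tcp_pos: [0.5273, -0.2156, 0.1047]
ee_rot: [1.683, 1.831, -0.685]
wrist_force: [-0.8, -0.1, -5.0]
gripper_width: 0.638
```

carry_out(
  commands=[0.0007, 0, 0.0007, 0, 0, 0, 0.045, 0, 0, 0, 0, 0, 0, 0.045],
)

```text
time_s: 14.5
tcp_pos: [0.5275, -0.2156, 0.1039]
ee_rot: [1.683, 1.831, -0.685]
wrist_force: [-1.3, 0.5, -5.1]
gripper_width: 0.637
```

carry_out(
  commands=[0.0007, 0, 0.0007, 0, 0, 0, 0.045, 0, 0, 0, 0, 0, 0, 0.045],
)

```text
time_s: 14.7
tcp_pos: [0.5275, -0.2156, 0.103]
ee_rot: [1.683, 1.83, -0.685]
wrist_force: [0.1, -0.1, -4.5]
gripper_width: 0.631
```

carry_out(
  commands=[0.0007, 0, 0.0007, 0, 0, 0, 0.045, 0, 0, 0, 0, 0, 0, 0.045],
)

```text
time_s: 14.9
tcp_pos: [0.5275, -0.2155, 0.102]
ee_rot: [1.683, 1.83, -0.685]
wrist_force: [-0.3, -0.6, -4.5]
gripper_width: 0.632
```

carry_out(
  commands=[0.0007, 0, 0.0007, 0, 0, 0, 0.045, 0, 0, 0, 0, 0, 0, 0.045],
)

```text
time_s: 15.1
tcp_pos: [0.5275, -0.2155, 0.1019]
ee_rot: [1.682, 1.829, -0.685]
wrist_force: [-3.7, 2.0, 4.5]
gripper_width: 0.638
```

carry_out(
  commands=[0.0004, 0, 0.0004, 0, 0, 0, 0.045, 0, 0, 0, 0, 0, 0, 0.045],
)

```text
time_s: 15.3
tcp_pos: [0.5275, -0.2155, 0.1019]
ee_rot: [1.682, 1.828, -0.685]
wrist_force: [-5.2, 4.6, 10.7]
gripper_width: 0.634
```

Contact with the floor came at TCP z 0.1019 (predicted 0.1014). I'll ease off and open.

carry_out(
  commands=[-0.0003, 0, -0.0003, 0, 0, 0, 0.045, 0, 0, 0, 0, 0, 0, 0.057, 0, 0, 0, 0, 0, 0, 0.06, 0, 0, 0, 0, 0, 0, 0.066, 0, 0, 0, 0, 0, 0, 0.072, 0, 0, 0, 0, 0, 0, 0.076, 0, 0, 0, 0, 0, 0, 0.076],
)

```text
time_s: 16.0
tcp_pos: [0.5275, -0.2156, 0.1009]
ee_rot: [1.683, 1.83, -0.685]
wrist_force: [0.6, -0.9, -0.4]
gripper_width: 0.864
```

```bash
python3 - <<'E'
from h import *
import cv2
log()
W=arm.camera("wrist");cv2.imwrite("pics/wrist8.png",W["color"][:,:,::-1])
b=arm.camera("side")["color"][:,:,::-1][70:210,330:490]
cv2.imwrite("pics/p8.png",cv2.resize(b,None,fx=4,fy=4,interpolation=2))
E
```

```text
t 16.0 q [ 0.256  0.594 -0.537  2.037  1.203  1.199 -0.986] tcp [ 0.5275 -0.2156  0.1009] F [ 0.6 -0.9 -0.4] w 0.864
toolx [-0.06   0.713 -0.698] y [9.965e-01 8.410e-02 3.000e-04] z [ 0.059 -0.696 -0.716]
```

View pics/p8.png

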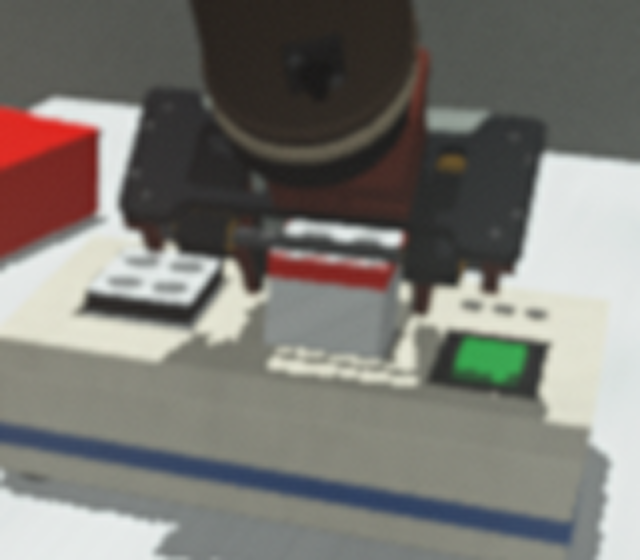

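View pics/wrist8.png

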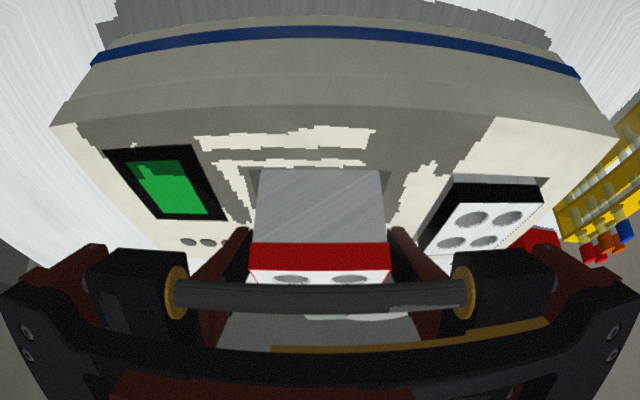

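It's released and standing. I'll withdraw along the tool axis.

carry_out(
  commands=[0, 0, -0.01, 0, 0, 0, 0.08, 0, 0, -0.015, 0, 0, 0, 0.08, 0, 0, -0.02, 0, 0, 0, 0.08, 0, 0, -0.03, 0, 0, 0, 0.08, 0, 0, -0.03, 0, 0, 0, 0.08, 0, 0, -0.03, 0, 0, 0, 0.08, 0, 0, -0.03, 0, 0, 0, 0.08, 0, 0, 0, 0, 0, 0, 0.08, 0, 0, 0, 0, 0, 0, 0.08],
)

```text
time_s: 17.0
tcp_pos: [0.5179, -0.1, 0.2197]
ee_rot: [1.681, 1.831, -0.682]
wrist_force: [1.0, -0.1, -0.4]
gripper_width: 0.912
```

```bash
python3 - <<'E'
from h import *
import cv2
log()
a=arm.camera("scene")["color"][:,:,::-1];b=arm.camera("side")["color"][:,:,::-1]
cv2.imwrite("pics/p9.png",np.vstack([cv2.resize(a[60:200,160:400],None,fx=2.1,fy=2.1,interpolation=2),cv2.resize(b[70:210,250:490],None,fx=2.1,fy=2.1,interpolation=2)]))
cv2.imwrite("pics/p9b.png",cv2.resize(b[90:200,330:490],None,fx=5,fy=5,interpolation=2))
cv2.imwrite("pics/w9.png",arm.camera("wrist")["color"][:,:,::-1])
E
```

```text
t 17.0 q [ 0.133  0.435 -0.657  1.933  0.956  1.426 -0.877] tcp [ 0.5179 -0.1     0.2197] F [ 1.  -0.1 -0.4] w 0.912
toolx [-0.06   0.713 -0.698] y [0.9963 0.0856 0.0017] z [ 0.061 -0.696 -0.716]
```

View pics/p9.png

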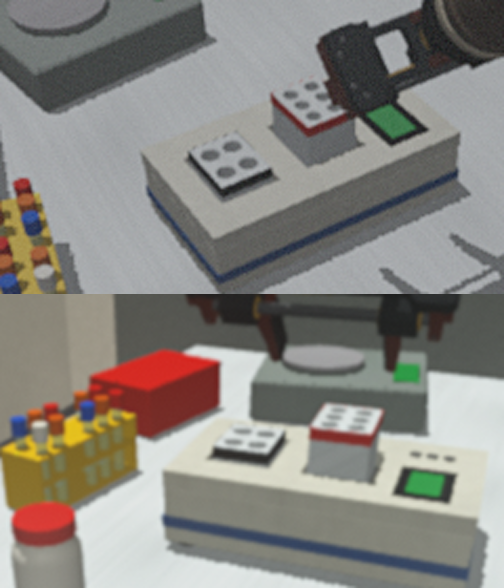

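View pics/p9b.png

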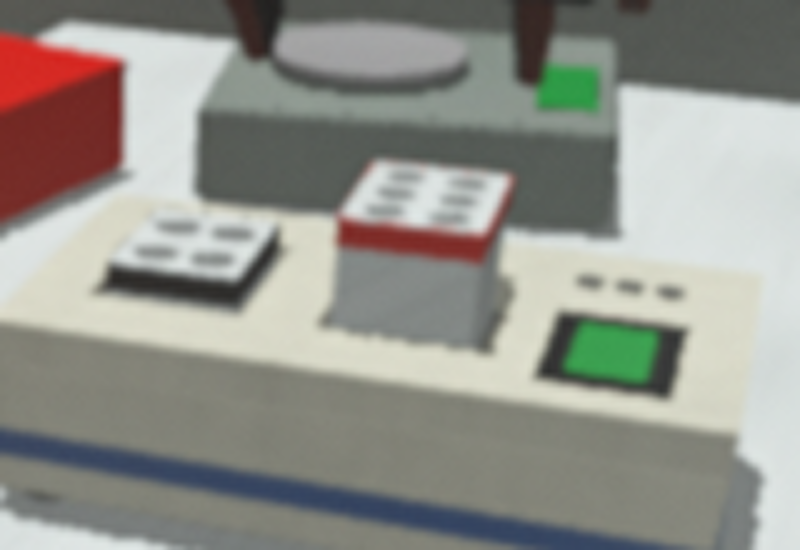

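View pics/w9.png

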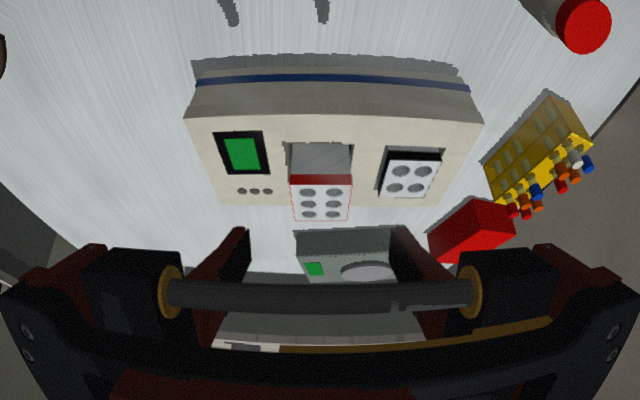

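```bash
python3 - <<'E'
from h import *
np.set_printoptions(precision=4,suppress=True)
D=arm.camera("side");S=arm.camera("scene")
for z in (.128,.131,.134):
    P=quad(D,z,[(375,158),(514,177),(490,235),(338,220)],(330,90),5); e=np.roll(P,-1,0)-P
    print(z,P.mean(0),np.linalg.norm(e,axis=1))
P=quad(D,.131,[(375,158),(514,177),(490,235),(338,220)],(330,90),5)
# triangulate the two scene-visible top corners: left (+x,-y?) and front (+x,+y)
f=lambda u,v:((u+.5)/2.1-.5+160,(v+.5)/2.1-.5+60)
for a,k in (((272,97),0),((305,131),3)):
    o1,d1=ray(S,f(*a));u=[(375,158),(514,177),(490,235),(338,220)][k];o2,d2=ray(D,((u[0]+.5)/5-.5+330,(u[1]+.5)/5-.5+90))
    t=np.linalg.lstsq(np.c_[d1,-d2],o2-o1,rcond=None)[0];p,q=o1+t[0]*d1,o2+t[1]*d2;print((p+q)/2,np.linalg.norm(p-q))
print("bottle",plane(D,(273,222),0))
import cv2
cv2.imwrite("pics/side9.png",D["color"][:,:,::-1])
a=cv2.imread("pics/side0.png").astype(int)[160:240,240:310];b=cv2.imread("pics/side9.png").astype(int)[160:240,240:310];print("jar diff",abs(a-b).mean(),abs(a-b).max())
E
```

```text
0.128 [ 0.5279 -0.2108  0.128 ] [0.0589 0.0701 0.058  0.0786]
0.131 [ 0.526  -0.2025  0.131 ] [0.0582 0.0693 0.0573 0.0777]
0.134 [ 0.524  -0.1942  0.134 ] [0.0575 0.0684 0.0566 0.0768]
[ 0.5579 -0.2305  0.132 ] 0.004379125246832774
[ 0.5531 -0.1687  0.1274] 0.002227906121650392
bottle [0.7157 0.0409 0.    ]
jar diff 11.298630952380952 16
```

```bash
python3 -c "
from bench import arm
print(arm.hand_in()); print(arm.get_obs()['time_s'])"
```

```text
the job is handed in; nothing more can be done
None
the job is handed in; nothing more can be done
```

The heating block is back in the empty pocket, upright with its wells (red band) facing up. It has been let go, the arm is clear of everything, and I've handed the job in. It took about 17 s of the 43 s allowed.

I gripped it across its 56 mm faces with the tool tilted 45°, turned it 90° over open table, and lowered it in 1–2 mm steps until it touched the pocket floor. Then I eased off, opened the fingers and backed away.

What the last checks showed:
- **Seating:** the block touched down with the TCP at 0.1019 m, against 0.1014 m predicted for the pocket floor; resting on the rim would have read about 18 mm higher. The extra force at contact was about 15 N.
- **Position:** taking its top face at 131 mm, the side view puts the block's centre at (0.526, -0.203), within 3 mm of the pocket centre I measured, (0.526, -0.205). The pictures show it standing straight in the pocket.
- **Other items:** the low block looks in place in the pictures. The jar's area of the side view shows only an even brightness change, so it did not move.
- **Weaker checks:** two top corners measured from both cameras came out at 132 and 127 mm, where 131 mm is right, and one side of the top face measured 78 mm instead of 70. I put both down to corner picking in blurred pictures, so the seating rests mainly on the touchdown height and how it looks.

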